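# Clear the paint spinner and fit its matching adapter plate

## Task

The paint spinner is to be made ready: first lift away the squeeze bottle that was left standing between the studs on top of it and stand it upright in the round black drip dish, without tipping it over. Then pick the adapter plate whose four-hole pattern matches the four studs and fit it over them, so that it lies flat and fully down on the spinner. Leave the other adapter plate, the brush, the tub and the jar where they are.

Things in the scene. Friction and masses are not known exactly. Their poses are not given: they have to be found in the camera images.
- stud_plate (a point): Centre of the flat top of the spinner: a fixed dark steel disc 160 mm across, top 50 mm above the table, on a black base; it does not turn. Four brass studs stand on it at x = +-50, y = +-25 mm in this point's axes (z up): 10 mm thick for the lowest 10 mm, then tapering to a 4 mm tip 22 mm above the disc.
- adapter_a_center (a point): Matching adapter plate, loose aluminium, 0.3-0.6 kg, flat on the table: plate 130 (x) x 85 (y) x 10 mm with a square block 40 x 40 x 45 mm tall standing on its middle, to grip it by (55 mm tall overall). Point: middle axis, 27.5 mm above the underside; z up. Four 16 mm through holes at x = +-50, y = +-25 mm, to go over the studs either way round. The two plates may swap places.
- adapter_b_center (a point): Centre of the other adapter plate: the same material, outline, block and point, but its four 16 mm holes are closer together along its length, at x = +-35 mm, y = +-25 mm, so that it does not fit the studs. To be left alone.
- bottle_center (a point): Centre of the closed squeeze bottle of white plastic with a black nozzle, loose, 0.08 to 0.17 kg, 50 mm across and 100 mm tall in all; the straight body reaches up to 70 mm, the nozzle is above. The point is 50 mm above its underside; z is up. At the start it stands upright on top of the spinner near the middle, between the studs.
- dish_floor (a point): Centre of the flat inner floor of the fixed round black drip dish, 4 mm above the table. The dish is 120 mm across at its rim, the rim is 14 mm above the table, and its floor is about 100 mm across.
- tub_center (a point): Centre of a clear plastic tub, loose, 90 mm across the rim, 75 mm tall; the point is half-way up. Bystander.
- brush_center (a point): A flat paint brush with a wooden handle, loose, lying on the table, 173 mm long, 60 mm wide, 16 mm thick; the point is where handle and steel ferrule meet, half-way up; x points to the bristles. Bystander.
- jar_center (a point): Centre of a lidded paint jar, loose, 60 mm across, 70 mm tall; the point is half-way up. Bystander.
Not all that is in view belongs to the job. What is shaped like the part that bears bottle_center but blue is not meant. What is shaped like the part that bears adapter_a_center but red is not meant.

How it is judged:
By the outcome, as a careful person would: the job done as asked, in the order asked, and still so for the second after the job is handed in, with the robot touching nothing.
It also fails if it takes over 59 s, if anything falls off the work surface, if the arm or the gripper's body presses on something with over 40 N, if the wrist force passes 120 N, or if a joint passes its speed limit or range.

## Robot

A 7-joint arm with a two-finger parallel gripper is mounted at the origin on the work surface. World frame = base frame: x ahead of the robot, y to its left, z up, the work surface at z = 0. Lengths are in m, angles in rad, forces in N, time in s.
With the tool pointing down it reaches from about 0.425 to 0.875 m from the base axis. Payload 8.4 kg.
Tool frame: the origin (TCP) lies on the centre line of the jaws, within the pads' length; the fingertips stand 25 mm ahead of it and the grasp point (between the pads) lies 6 mm ahead of it (env.tips_ahead is the distance from the TCP to the fingertips, in m); z points along the fingers, y is the line along which they close (so a half turn about z gives the same grasp; the last joint's range is limited). The gripper opens to 87 mm and grips with 3 to 60 N. Pads are 19 mm wide; open, the fingers measure 117 mm over their backs; the gripper's body (75 mm by 190 mm) begins 51 mm behind the grasp point.
Start: joints at [-1.431, 0.333, 0.04, 1.465, -0.013, 1.343, -0.059], TCP at [0.154, 0.632, 0.248] pointing down, gripper open.
Joint ranges: [-2.58, 2.58], [-0.38, 2.09], [-1.3, 1.39], [0.25, 2.4], [-1.5, 4.64], [0.08, 2.09], [-2.65, 2.65]. Speed limits (rad/s): [2.22, 2.22, 2.79, 2.79, 3.14, 3.14, 3.14].

## Interface

Orientations are given as a rotation vector (axis times angle).
In Python, from workcell import env gives the robot as it stands. The module is installed in compiled form; this text tells all that it offers.
- The arm moves only by the shell command python3 -m creep 'ROWS' [FORCE]. ROWS is JSON, a list that holds one entry, the list of rows, each a list of 7 numbers: the finger opening in mm, from 0 to 87, then the shift along the tool's x, y, z normalised to -1 to 1, where 1 is 75 cm, then the turn, a rotation vector about the tool's x, y, z normalised to -1 to 1, where 1 is 0.12 rad. In form: [[[grip, x, y, z, rx, ry, rz], ...]]. A call has 1 to 10 rows; each row shifts and turns the commanded pose from where the row before left it, along the tool's axes as they then stand; what a row does not reach is not made up. A row lasts 1/12 s, in which the tool goes at most 41.7 mm and 7.16 degrees, less where a joint would pass 70% of its speed; a pose out of reach is approached as far as the arm can. A call with a number of a shift or a turn outside -1 to 1 is refused whole. A call with a gripper value outside its range is refused whole. The fingers move at their own pace and stop on an object; FORCE is the grip in N (left out, the last holds). Time passes only in rows, so rows that do not move let the fingers close. It gives the time, the measured TCP pose, the force, the opening and the grip force at its end, in the units of the state.
- env.sense(): the state, without advancing time (a new reading comes with each control period).
- env.read_camera(name): name is "side" or "top" or "wrist"; returns the picture (480x640x3 uint8, blue, green, red); there is no depth.
- env.get_calibration(name): a dict with "camera_matrix" (3x3 intrinsics, pixels), "R" (3x3) and "t" (3): a world point X has camera coordinates R X + t; the wrist camera has in their place "hand_eye" (4x4, takes a point from camera to tool coordinates, whose origin is the TCP and whose axes are the flange's). Camera axes: x right, y down, z forward; pixel columns grow to the right and rows downward; lengths in m; the calibration is good to about 2 mm. A picture is of the moment at which its call begins: read the wrist's pose just before it. get_calibration takes no time and is no camera call.
- env.hand_in(): hands the job in; it is judged then, once.
The state is a dict: "t": time; "joint_pos": joint angles; "dq": joint speeds; "joint_torque": joint torques, N m; "tool_pos": TCP position; "tcp_rot": TCP orientation; "ft_force": force on the tool from outside, world axes, zero at the start; "wrist_torque": the same for the moment, N m; "width": finger opening in m; "gripper_force": force on a finger pad.
Only numpy, scipy, OpenCV 4.12 (cv2) and the standard library are available. Lean on these libraries where they do the work, as an engineer would, in place of code of your own. Each camera call takes 0.05 s, during which the arm holds its last target. There are 200 camera calls.

## Working session

There is one attempt and no reset: what is moved stays moved. The work goes in short steps, Python scripts to look and compute and a shell command to move; the robot and the scene stay as the last step left them, time stands still between calls to the robot, and variables do not carry over. Pictures are saved under pics/ and viewed, at most 10 in all, crops included, and the job is handed in when it is done.

```bash
mkdir -p pics
cat > h.py <<'E'
import numpy as np, cv2
from scipy.spatial.transform import Rotation as Rn
from workcell import env
def snap(n,f):
    s=env.sense(); im=env.read_camera(n); cv2.imwrite('pics/'+f,im); return s,im
def ray(n,uv,z,s=None):
    c=env.get_calibration(n); K=np.array(c['camera_matrix']); uv=np.atleast_2d(uv).astype(float)
    d=np.c_[uv,np.ones(len(uv))]@np.linalg.inv(K).T
    if n=='wrist':
        H=np.array(c['hand_eye']); R=Rn.from_rotvec(s['tcp_rot']).as_matrix()
        d=d@(R@H[:3,:3]).T; o=R@H[:3,3]+s['tool_pos']
    else:
        R=np.array(c['R']); d=d@R; o=-R.T@np.array(c['t'])
    return o+d*((z-o[2])/d[:,2])[:,None]
def proj(n,X,s=None):
    c=env.get_calibration(n); K=np.array(c['camera_matrix']); X=np.atleast_2d(X).astype(float)
    if n=='wrist':
        H=np.array(c['hand_eye']); R=Rn.from_rotvec(s['tcp_rot']).as_matrix()
        p=((X-s['tool_pos'])@R-H[:3,3])@H[:3,:3]
    else: p=X@np.array(c['R']).T+np.array(c['t'])
    q=p@K.T; return q[:,:2]/q[:,2:]
E
python3 - <<'E'
from h import *
for n in ['top','side']:
    s,im=snap(n,n+'0.png')
    c=env.get_calibration(n); print(n,-np.array(c['R']).T@np.array(c['t']),np.array(c['camera_matrix'])[0,0])
print(s, Rn.from_rotvec(s['tcp_rot']).as_matrix().round(3)); print(env.get_calibration('wrist'), env.tips_ahead)
E
```

```text
top [ 0.47819828 -0.07261619  1.35185925] 500.5914489746088
side [ 0.09359797 -0.92242713  0.73706971] 603.3235022508425
{'t': 0.05, 'joint_pos': array([-1.43117082,  0.3339083 ,  0.0399206 ,  1.46629107, -0.01336921,
        1.34330699, -0.05852271]), 'dq': array([-1.20710125e-03, -8.15734209e-05, -1.23385059e-03, -2.65408639e-03,
        3.19915606e-04, -1.29122581e-03,  1.69628901e-03]), 'joint_torque': array([ 4.25660983e-03, -6.58457780e+01,  1.34113256e+00, -4.05129969e+01,
       -5.98848495e-02,  4.14314785e-02,  9.21238279e-05]), 'tool_pos': array([0.15372591, 0.63110731, 0.2466519 ]), 'tcp_rot': array([-3.74371239e-01, -3.11916560e+00,  2.58812312e-03]), 'ft_force': array([-0.06841092, -0.30982161,  0.02268186]), 'wrist_torque': array([0.00585916, 0.04539993, 0.03404522]), 'gripper_force': 0.0, 'width': 0.08714310243552527} [[-0.972  0.237 -0.   ]
 [ 0.237  0.972 -0.002]
 [-0.    -0.002 -1.   ]]
{'camera_matrix': array([[362.80577083,   0.        , 316.59900845],
       [  0.        , 362.80577083, 237.9841518 ],
       [  0.        ,   0.        ,   1.        ]]), 'hand_eye': array([[ 1.09913951e-03, -9.67244361e-01, -2.53844714e-01,
         6.91418312e-02],
       [ 9.99999383e-01,  1.02185667e-03,  4.36305057e-04,
         6.00108125e-04],
       [-1.62620691e-04, -2.53845037e-01,  9.67244887e-01,
        -1.35359113e-01],
       [ 0.00000000e+00,  0.00000000e+00,  0.00000000e+00,
         1.00000000e+00]])} 0.025
```

View pics/top0.png

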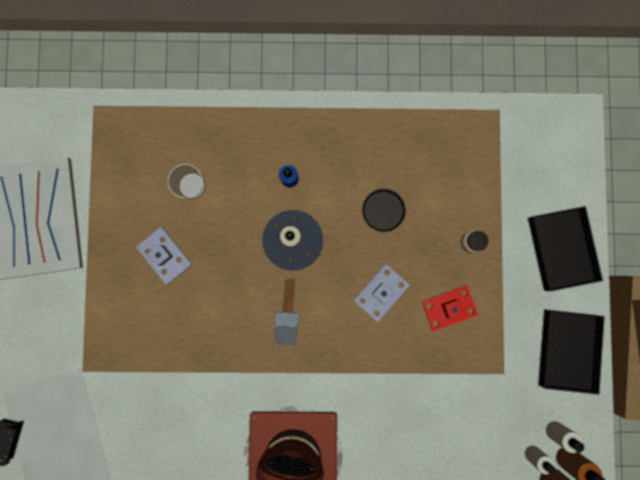

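View pics/side0.png

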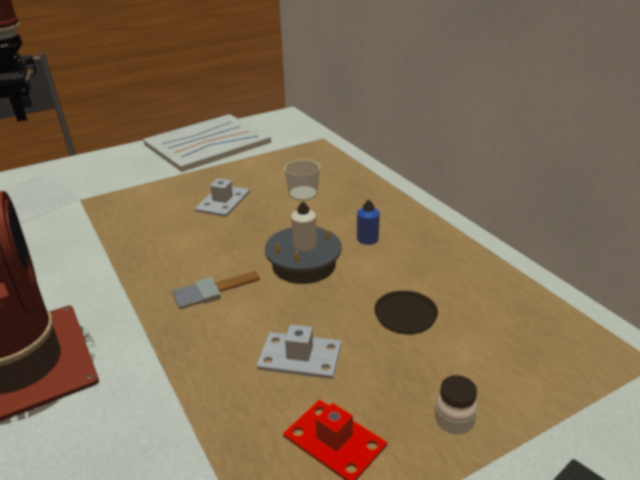

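The top view shows these candidates:
- **Plates:** grey at (163,256), grey at (382,292) and red at (450,308). The red one is excluded.
- **Bottles:** white on the spinner at (290,236), blue at (289,176). The white one is meant.
- **Dish:** at (384,210).

The right grey plate's holes look nearer its corners, so I'll check with an enlarged crop and measure.

Run:
```python
from h import *
t=cv2.imread('pics/top0.png'); s=cv2.imread('pics/side0.png')
L=lambda im,x,y,w,h:cv2.resize(im[y:y+h,x:x+w],(400,300),interpolation=cv2.INTER_CUBIC)
cv2.imwrite('pics/crop1.png',np.vstack([np.hstack([L(t,123,226,80,60),L(t,342,262,80,60)]),np.hstack([L(t,240,192,100,75),L(t,334,170,100,75)])]))
for nm,uv,z in [('spin',(293,240),.05),('bottletop',(290,236),.15),('dish',(383.5,210),.01),('P1',(163,256),.01),('P2',(382,292),.01),('red',(450,308),.01)]:
    print(nm,ray('top',uv,z)[0].round(3))
# plate rects
hsv=cv2.cvtColor(t,cv2.COLOR_BGR2HSV)
for x,y in [(123,226),(342,262)]:
    r=hsv[y:y+60,x:x+80]; m=((r[...,0]>95)&(r[...,0]<135)&(r[...,2]>110)).astype(np.uint8)
    c=max(cv2.findContours(m,0,1)[0],key=cv2.contourArea)+np.array([x,y])
    b=cv2.boxPoints(cv2.minAreaRect(c)); w=ray('top',b,.01)[:,:2]
    print('box',w.mean(0).round(4),w.round(3).tolist(),np.linalg.norm(np.diff(w,axis=0),axis=1).round(3))
```

```text
spin [0.565 0.001 0.05 ]
bottletop [0.568 0.003 0.15 ]
dish [ 0.651 -0.24   0.01 ]
P1 [0.522 0.35  0.01 ]
P2 [ 0.43  -0.236  0.01 ]
red [ 0.389 -0.417  0.01 ]
box [0.5236 0.349 ] [[0.546, 0.423], [0.601, 0.358], [0.501, 0.275], [0.447, 0.34]] [0.085 0.129 0.085]
box [ 0.429  -0.2338] [[0.407, -0.16], [0.505, -0.244], [0.45, -0.308], [0.353, -0.223]] [0.129 0.084 0.129]
```

View pics/crop1.png

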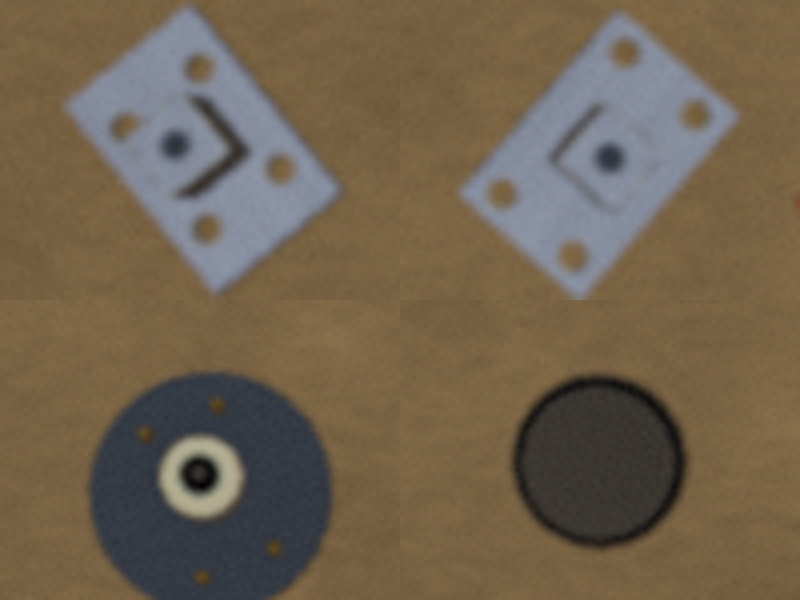

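The top-view crop settles the plates. The right grey plate (382,292) has its holes out near the ends (±50), so it is adapter_a. The left one's holes are closer in (±35), so it is adapter_b. The white bottle's nozzle shows at crop (200,474), and the studs at (145,433), (217,405), (274,548) and (202,577).

```bash
cat >> h.py <<'E'
def go(target,yaw=None):
    s=env.sense(); R=Rn.from_rotvec(s['tcp_rot']).as_matrix()
    print('tcp',s['tool_pos'].round(4),'yaw(tool x)',np.degrees(np.arctan2(R[1,0],R[0,0])).round(2),'tilt',R[:,2].round(4),'t',s['t'],'w',s['width'],'f',s['ft_force'].round(1))
    d=R.T@(np.array(target)-s['tool_pos']); print('shift units total',(d/.75).round(4),'min rows',np.linalg.norm(d)/.0417)
E
python3 - <<'E'
from h import *
px=np.array([[145,133],[217,105],[274,248],[202,277]])
w=ray('top',(px+.5)/4-.5+[240,192],.072)[:,:2]; print(w.round(4),w.mean(0))
for i in range(4): print(i,np.linalg.norm(w[i]-w[(i+1)%4]).round(4), np.degrees(np.arctan2(*(w[i]-w[(i+1)%4])[::-1])).round(1))
print('bottle',ray('top',(np.array([[200,174.]])+.5)/4-.5+[240,192],.15), 'dish',ray('top',(np.array([[599,461-300]])-[400,0]+.5)/4-.5+[334,170],.014))
go([.568,.003,.247])
E
```

```text
[[ 0.6018  0.0442]
 [ 0.6203 -0.0017]
 [ 0.5287 -0.0392]
 [ 0.5098  0.0066]] [0.56515494 0.00247875]
0 0.0495 111.9
1 0.0989 22.2
2 0.0495 -67.6
3 0.0994 -157.8
bottle [[0.56980163 0.00370474 0.15      ]] dish [[ 0.65034297 -0.23915201  0.014     ]]
tcp [0.1537 0.6312 0.2468] yaw(tool x) 166.32 tilt [-3.0e-04 -1.4e-03 -1.0e+00] t 0.1 w 0.08688881287128347 f [0.9 0.1 0.1]
shift units total [-7.349e-01 -6.831e-01  7.000e-04] min rows 18.046007160068786
```

```bash
python3 -m creep '[[[87,-0.0387,-0.036,0,0,0,0],[87,-0.0387,-0.036,0,0,0,0],[87,-0.0387,-0.036,0,0,0,0],[87,-0.0387,-0.036,0,0,0,0],[87,-0.0387,-0.036,0,0,0,0],[87,-0.0387,-0.036,0,0,0,0],[87,-0.0387,-0.036,0,0,0,0],[87,-0.0387,-0.036,0,0,0,0],[87,-0.0387,-0.036,0,0,0,0]]]' && python3 -m creep '[[[87,-0.0387,-0.036,0,0,0,0],[87,-0.0387,-0.036,0,0,0,0],[87,-0.0387,-0.036,0,0,0,0],[87,-0.0387,-0.036,0,0,0,0],[87,-0.0387,-0.036,0,0,0,0],[87,-0.0387,-0.036,0,0,0,0],[87,-0.0387,-0.036,0,0,0,0],[87,-0.0387,-0.036,0,0,0,0],[87,-0.0387,-0.036,0,0,0,0],[87,-0.0387,-0.036,0,0,0,0]]]' && python3 -m creep '[[[87,0,0,0,0,0,1],[87,0,0,0,0,0,1],[87,0,0,0,0,0,1],[87,0,0,0,0,0,1],[87,0,0,0,0,0,1],[87,0,0,0,0,0,1],[87,0,0,0,0,0,1],[87,0,0,0,0,0,1],[87,0,0,0,0,0,0]]]'
python3 - <<'E'
from h import *
go([.569,.0035,.247])
s,im=snap('wrist','w1.png')
print(proj('wrist',[[.5698,.0037,.15],[.5698,.0037,.12],[.6018,.0442,.072],[.6203,-.0017,.072],[.5287,-.0392,.072],[.5098,.0066,.072]],s).round(0).tolist())
E
```

```text
t: 0.85
tool_pos: [0.3506, 0.3317, 0.2474]
tcp_rot: [-0.374, -3.119, 0.0]
ft_force: [0.7, 0.2, 1.1]
width: 0.087
gripper_force: 0.0
t: 1.68
tool_pos: [0.5688, 0.0009, 0.2475]
tcp_rot: [0.373, 3.119, 0.0]
ft_force: [0.8, 0.1, 0.4]
width: 0.0866
gripper_force: 0.0
t: 2.43
tool_pos: [0.568, 0.0027, 0.2472]
tcp_rot: [-1.779, -2.589, 0.001]
ft_force: [1.2, 0.3, -0.7]
width: 0.0871
gripper_force: 0.0
tcp [0.568  0.0027 0.2472] yaw(tool x) 110.99 tilt [-7.e-04 -2.e-04 -1.e+00] t 2.4333 w 0.08707276510401772 f [ 1.2  0.3 -0.7]
shift units total [0.0005 0.0016 0.0003] min rows 0.031030323047486267
[[319.0, 250.0], [319.0, 239.0], [370.0, 195.0], [369.0, 250.0], [258.0, 252.0], [255.0, 197.0]]
```

View pics/w1.png

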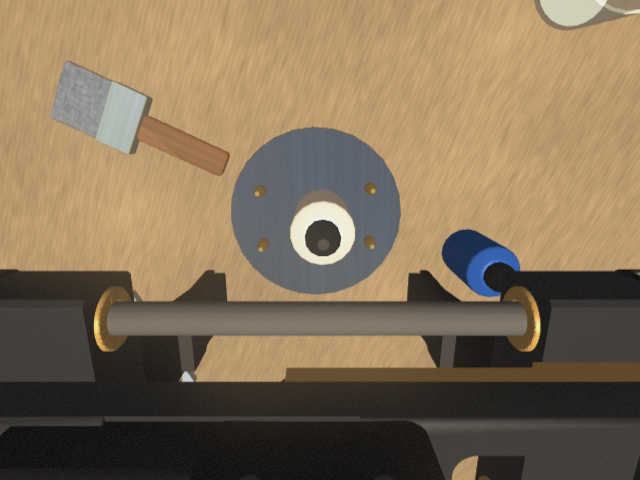

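The wrist view shows the nozzle at (323,244), about 6 px above its predicted position. The studs at (371,188), (370,242), (263,245) and (260,191) are shifted the same way, so this is a small hand-eye bias. Studs and bottle stand clear of the fingers. I'll descend on the bottle and grip it.

```bash
python3 -m creep '[[[87,0.0015,0.0015,0.034,0,0,0],[87,0.0015,0.0015,0.034,0,0,0],[87,0,0,0.034,0,0,0],[87,0,0,0.034,0,0,0],[87,0,0,0.034,0,0,0],[87,0,0,0.012,0,0,0],[87,0,0,0,0,0,0]]]' 12 && python3 -m creep '[[[30,0,0,0,0,0,0],[30,0,0,0,0,0,0],[30,0,0,0,0,0,0],[30,0,0,0,0,0,0],[30,0,0,0,0,0,0],[30,0,0,0,0,0,0],[30,0,0,0,0,0,0],[30,0,0,0,0,0,0],[30,0,0,0,0,0,0],[30,0,0,0,0,0,0]]]' 12
```

```text
t: 3.07
tool_pos: [0.568, 0.0054, 0.109]
tcp_rot: [-1.767, -2.594, 0.005]
ft_force: [-0.4, -1.0, -0.4]
width: 0.0869
gripper_force: 0.0
t: 3.9
tool_pos: [0.5699, 0.0057, 0.1115]
tcp_rot: [1.772, 2.594, 0.001]
ft_force: [1.4, 1.1, 4.3]
width: 0.0498
gripper_force: 12.0
```

```bash
python3 -m creep '[[[30,0,0,-0.02,0,0,0],[30,0,0,-0.03,0,0,0],[30,0,0,-0.03,0,0,0],[30,0,0,-0.03,0,0,0],[30,0,0,-0.03,0,0,0],[30,0,0,0,0,0,0]]]'
python3 - <<'E'
from h import *
s,im=snap('side','s2.png'); go([.6503,-.2392,.215])
E
```

```text
t: 4.4
tool_pos: [0.571, 0.0051, 0.2198]
tcp_rot: [1.771, 2.591, 0.005]
ft_force: [0.5, -0.4, -0.9]
width: 0.0496
gripper_force: 12.0
tcp [0.5703 0.0054 0.2177] yaw(tool x) 111.31 tilt [ 2.7e-03  8.0e-04 -1.0e+00] t 4.45 w 0.04949344040473067 f [-0.1  0.3 -2.2]
shift units total [-0.3426 -0.0191  0.0036] min rows 6.171210353154307
```

View pics/s2.png

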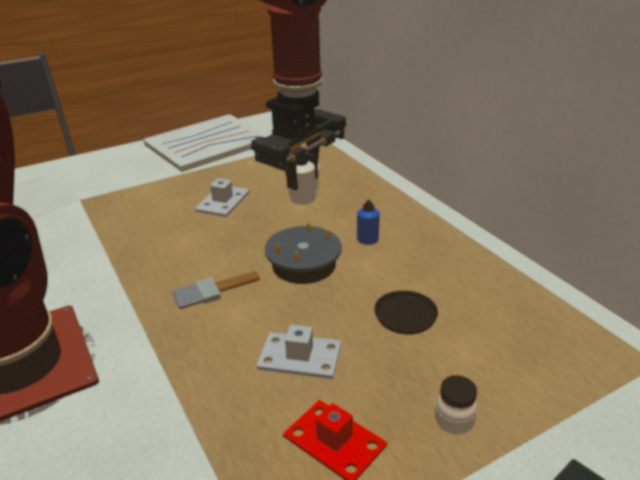

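The bottle is held upright at (302,185), clear of the spinner. Moving it over the dish at (406,312).

```bash
python3 -m creep '[[[30,-0.02,-0.001,0,0,0,0],[30,-0.035,-0.002,0,0,0,0],[30,-0.045,-0.0025,0,0,0,0],[30,-0.045,-0.0025,0,0,0,0],[30,-0.045,-0.0025,0,0,0,0],[30,-0.045,-0.0025,0,0,0,0],[30,-0.045,-0.0025,0,0,0,0],[30,-0.035,-0.002,0,0,0,0],[30,-0.0276,-0.0015,0,0,0,0],[30,0,0,0,0,0,0]]]'
python3 - <<'E'
from h import *
go([.6503,-.2392,.072])
E
```

```text
t: 5.28
tool_pos: [0.6481, -0.2445, 0.2138]
tcp_rot: [-1.779, -2.588, 0.006]
ft_force: [-1.4, -0.3, -0.9]
width: 0.0497
gripper_force: 12.0
tcp [ 0.6481 -0.2445  0.2138] yaw(tool x) 110.97 tilt [-0.0033 -0.0027 -1.    ] t 5.2833 w 0.04966574784303566 f [-1.4 -0.3 -0.9]
shift units total [0.0058 0.0061 0.189 ] min rows 3.4028156513341337
```

```bash
python3 -m creep '[[[30,0.002,0,0.02,0,0,0],[30,0.002,0,0.03,0,0,0],[30,0,0,0.035,0,0,0],[30,0,0,0.035,0,0,0],[30,0,0,0.035,0,0,0],[30,0,0,0.02,0,0,0],[30,0,0,0.012,0,0,0],[30,0,0,0,0,0,0],[30,0,0,0,0,0,0]]]'
python3 -m creep '[[[30,0,0,0.004,0,0,0],[30,0,0,0.004,0,0,0],[30,0,0,0,0,0,0],[30,0,0,0,0,0,0]]]'
```

```text
t: 6.03
tool_pos: [0.6486, -0.2363, 0.0762]
tcp_rot: [1.772, 2.594, -0.0]
ft_force: [-0.4, -0.7, -0.1]
width: 0.0499
gripper_force: 12.0
t: 6.37
tool_pos: [0.6487, -0.2363, 0.0703]
tcp_rot: [1.772, 2.593, 0.0]
ft_force: [0.6, -0.0, -1.2]
width: 0.0495
gripper_force: 12.0
```

```bash
python3 -m creep '[[[30,0,0,0.003,0,0,0],[30,0,0,0.003,0,0,0],[30,0,0,0,0,0,0],[30,0,0,0,0,0,0]]]';python3 -m creep '[[[30,0,0,0.002,0,0,0],[30,0,0,0,0,0,0],[30,0,0,0,0,0,0]]]'
```

```text
t: 6.7
tool_pos: [0.6487, -0.2363, 0.0655]
tcp_rot: [1.772, 2.593, 0.0]
ft_force: [0.4, 1.0, 0.2]
width: 0.0497
gripper_force: 12.0
t: 6.95
tool_pos: [0.6488, -0.2365, 0.0652]
tcp_rot: [1.772, 2.593, 0.001]
ft_force: [-4.6, 1.5, 11.3]
width: 0.0496
gripper_force: 12.0
```

Contact (11 N at z 0.065): bottle is down. Easing off, opening, and lifting.

```bash
python3 -m creep '[[[30,0,0,-0.001,0,0,0],[56,0,0,0,0,0,0],[62,0,0,0,0,0,0],[70,0,0,0,0,0,0],[80,0,0,0,0,0,0],[87,0,0,0,0,0,0],[87,0,0,0,0,0,0],[87,0,0,0,0,0,0],[87,0,0,0,0,0,0]]]' && python3 -m creep '[[[87,0,0,-0.015,0,0,0],[87,0,0,-0.03,0,0,0],[87,0,0,-0.045,0,0,0],[87,0,0,-0.05,0,0,0],[87,0,0,-0.05,0,0,0],[87,0,0,-0.05,0,0,0],[87,0,0,0,0,0,0]]]'
python3 - <<'E'
from h import *
go([.429,-.234,.247])
E
```

```text
t: 7.7
tool_pos: [0.6485, -0.2362, 0.0645]
tcp_rot: [-1.772, -2.594, 0.0]
ft_force: [0.1, -0.2, -1.1]
width: 0.0858
gripper_force: 0.0
t: 8.28
tool_pos: [0.6507, -0.2383, 0.2541]
tcp_rot: [1.767, 2.584, 0.005]
ft_force: [0.8, -0.5, 0.3]
width: 0.087
gripper_force: 0.0
tcp [ 0.6507 -0.2383  0.2541] yaw(tool x) 111.28 tilt [ 0.0109 -0.0034 -0.9999] t 8.2833 w 0.08697957710973248 f [ 0.8 -0.5  0.3]
shift units total [ 0.1127 -0.2734  0.0062] min rows 5.320156786654079
```

```bash
python3 -m creep '[[[87,0.0161,-0.039,0,0,0,0],[87,0.0161,-0.039,0,0,0,0],[87,0.0161,-0.039,0,0,0,0],[87,0.0161,-0.039,0,0,0,0],[87,0.0161,-0.039,0,0,0,0],[87,0.0161,-0.039,0,0,0,0],[87,0.0161,-0.039,0,0,0,0],[87,0,0,0,0,0,0]]]' && python3 -m creep '[[[87,0,0,0,0,0,1],[87,0,0,0,0,0,1],[87,0,0,0,0,0,1],[87,0,0,0,0,0,1],[87,0,0,0,0,0,1],[87,0,0,0,0,0,1],[87,0,0,0,0,0,1],[87,0,0,0,0,0,1],[87,0,0,0,0,0,1],[87,0,0,0,0,0,0]]]'
python3 - <<'E'
from h import *
s,im=snap('wrist','w3.png')
go([.429,-.234,.247])
u=np.array([.760,-.651]);v=np.array([.651,.760]);c=np.array([.429,-.234])
P=[[*(c+a*u*.05+b*v*.025),.01] for a in(1,-1) for b in (1,-1)]
print(proj('wrist',P+[[*c,.055]],s).round(0).tolist())
t=env.read_camera('top'); cv2.imwrite('pics/top3.png',t)
cv2.imwrite('pics/c3.png',np.hstack([cv2.resize(im[60:360,120:520],(530,398)),cv2.resize(t[170:250,340:430],(265,236))[:398] if 0 else cv2.copyMakeBorder(cv2.resize(t[170:250,340:430],(265,236)),0,162,0,0,0)]))
E
```

```text
t: 8.95
tool_pos: [0.422, -0.2335, 0.2452]
tcp_rot: [-1.778, -2.589, -0.009]
ft_force: [0.2, -0.9, -0.5]
width: 0.0868
gripper_force: 0.0
t: 9.78
tool_pos: [0.4271, -0.2322, 0.245]
tcp_rot: [2.858, 1.304, 0.001]
ft_force: [0.6, -0.2, 0.8]
width: 0.0871
gripper_force: 0.0
tcp [ 0.4271 -0.2322  0.245 ] yaw(tool x) 49.5 tilt [ 7.e-04  2.e-04 -1.e+00] t 9.8333 w 0.08719301757578042 f [0.  0.1 0.1]
shift units total [-0.0001  0.0035 -0.0027] min rows 0.07930667116894205
[[368.0, 188.0], [367.0, 236.0], [270.0, 189.0], [272.0, 236.0], [320.0, 222.0]]
```

View pics/c3.png

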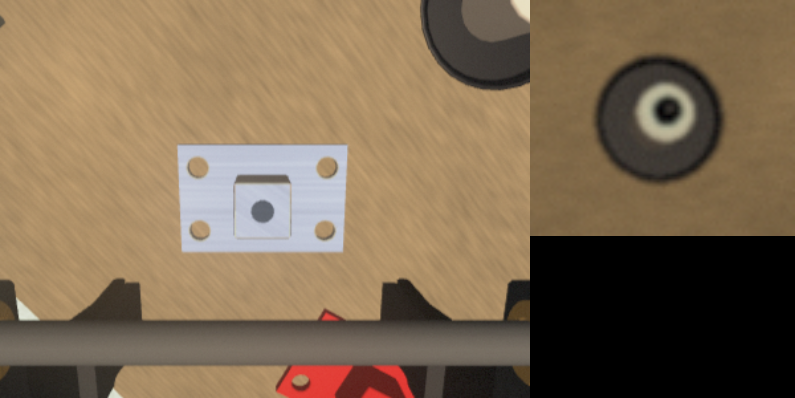

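Wrist view: the wide-set holes are at about (269,186), (367,186), (271,233) and (365,233). Their spacing scales to 97 x 48 mm, so this is adapter_a. The bottle stands upright inside the dish. Next I descend and grip the block.

```bash
python3 -m creep '[[[87,0.0025,0.0025,0.03,0,0,0],[87,0,0,0.04,0,0,0],[87,0,0,0.045,0,0,0],[87,0,0,0.045,0,0,0],[87,0,0,0.045,0,0,0],[87,0,0,0.035,0,0,0],[87,0,0,0.02,0,0,0],[87,0,0,0.01,0,0,0],[87,0,0,0,0,0,0]]]' 40 && python3 -m creep '[[[20,0,0,0,0,0,0],[20,0,0,0,0,0,0],[20,0,0,0,0,0,0],[20,0,0,0,0,0,0],[20,0,0,0,0,0,0],[20,0,0,0,0,0,0],[20,0,0,0,0,0,0],[20,0,0,0,0,0,0],[20,0,0,0,0,0,0],[20,0,0,0,0,0,0]]]' 40
```

```text
t: 10.63
tool_pos: [0.4289, -0.2316, 0.041]
tcp_rot: [-2.851, -1.317, 0.004]
ft_force: [0.2, 0.7, 0.1]
width: 0.0869
gripper_force: 0.0
t: 11.47
tool_pos: [0.4297, -0.2317, 0.0421]
tcp_rot: [-2.854, -1.314, 0.0]
ft_force: [0.5, 0.6, 1.9]
width: 0.0396
gripper_force: 40.0
```

```bash
python3 -m creep '[[[20,0,0,-0.015,0,0,0],[20,0,0,-0.03,0,0,0],[20,0,0,-0.04,0,0,0],[20,0,0,-0.045,0,0,0],[20,0,0,-0.04,0,0,0],[20,0,0,-0.025,0,0,0],[20,0,0,-0.01,0,0,0],[20,0,0,0,0,0,0]]]'
python3 - <<'E'
from h import *
go([.565,.0055,.19])
E
```

```text
t: 12.13
tool_pos: [0.4303, -0.232, 0.1973]
tcp_rot: [2.853, 1.313, 0.004]
ft_force: [0.1, 0.7, -3.5]
width: 0.0398
gripper_force: 40.0
tcp [ 0.4303 -0.232   0.1973] yaw(tool x) 49.43 tilt [ 2.9e-03  3.0e-04 -1.0e+00] t 12.1333 w 0.039779789930285914 f [ 0.1  0.7 -3.5]
shift units total [ 0.3573 -0.0695  0.0104] min rows 6.549737230027213
```

```bash
python3 -m creep '[[[20,0.02,-0.004,0,0,0,0],[20,0.035,-0.007,0,0,0,0],[20,0.048,-0.0093,0,0,0,0],[20,0.048,-0.0093,0,0,0,0],[20,0.048,-0.0093,0,0,0,0],[20,0.048,-0.0093,0,0,0,0],[20,0.048,-0.0093,0,0,0,0],[20,0.035,-0.007,0,0,0,0],[20,0.027,-0.005,0,0,0,0],[20,0,0,0,0,0,0]]]' && python3 -m creep '[[[20,0,0,0,0,0,-0.9],[20,0,0,0,0,0,-0.9],[20,0,0,0,0,0,-0.9],[20,0,0,0,0,0,-0.9],[20,0,0,0,0,0,-0.9],[20,0,0,0,0,0,-0.9],[20,0,0,0,0,0,-0.9],[20,0,0,0,0,0,-0.9],[20,0,0,0,0,0,-0.9],[20,0,0,0,0,0,-0.9]]]' && python3 -m creep '[[[20,0,0,0,0,0,-0.12],[20,0,0,0,0,0,0],[20,0,0,0,0,0,0]]]'
python3 - <<'E'
from h import *
go([.565,.0055,.19])
s,im=snap('wrist','w4.png')
E
```

```text
t: 12.97
tool_pos: [0.565, 0.0104, 0.1937]
tcp_rot: [-2.849, -1.321, 0.004]
ft_force: [-0.6, 0.8, -3.0]
width: 0.0398
gripper_force: 40.0
t: 13.8
tool_pos: [0.5633, 0.0042, 0.1944]
tcp_rot: [-1.767, -2.596, 0.003]
ft_force: [0.1, 0.5, -3.8]
width: 0.0395
gripper_force: 40.0
t: 14.05
tool_pos: [0.5638, 0.0049, 0.1952]
tcp_rot: [-1.759, -2.602, 0.002]
ft_force: [0.5, 0.8, -3.4]
width: 0.0395
gripper_force: 40.0
tcp [0.5638 0.0049 0.1952] yaw(tool x) 111.89 tilt [-1.1e-03 -5.0e-04 -1.0e+00] t 14.05 w 0.03954545079244599 f [ 0.5  0.8 -3.4]
shift units total [0.0002 0.0017 0.0069] min rows 0.12795451133752692
```

View pics/w4.png

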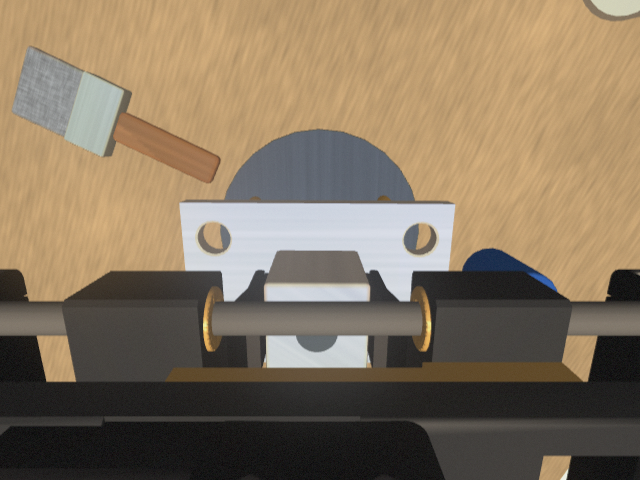

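In-hand view: the near holes are at (214,238) and (420,238), and two stud tips just show at (255,199) and (383,199). Now I compare holes and studs through the same camera and estimate the camera's rotational bias.

Run:
```python
from h import *
def tool(uv,depth):   # point on tool plane z=depth
    c=env.get_calibration('wrist');K=np.array(c['camera_matrix']);H=np.array(c['hand_eye'])
    d=np.c_[np.array(uv,float),np.ones(len(uv))]@np.linalg.inv(K).T@H[:3,:3].T; o=H[:3,3]
    return (o+d*((depth-o[2])/d[:,2])[:,None])[:,:2]
h=tool([[214,238],[420,238]],.032); print('inhand holes',h.round(4).tolist())
g=tool([[269.4,185.8],[366.8,185.8],[271,233.3],[365.3,233.3]],.245-.010); print('hover holes',g.round(4).tolist(),g.mean(0))
# grasp shift in tool axes from hover TCP to grip TCP
a=np.radians(49.5); X=np.array([np.cos(a),np.sin(a)]); Y=np.array([np.sin(a),-np.cos(a)])
d=np.array([.4297,-.2317])-[.4271,-.2322]; dt=np.array([d@X,d@Y]); print('hover->grip',dt,'expected centre in hand',g.mean(0)-dt)
st=tool([[371,188],[370,242],[263,245],[260,191]],.2472-.072); print('studs',st.round(4).tolist(),st.mean(0))
a=np.radians(110.99);X=np.array([np.cos(a),np.sin(a)]); Y=np.array([np.sin(a),-np.cos(a)])
print('stud centre world by wrist',np.array([.568,.0027])+X*st.mean(0)[0]+Y*st.mean(0)[1], 'edge dir', np.degrees(np.arctan2(*(st[0]+st[1]-st[2]-st[3])[::-1])))
```

```text
inhand holes [[0.0257, -0.0485], [0.0258, 0.0497]]
hover holes [[0.0273, -0.0476], [0.0274, 0.0515], [-0.0225, -0.0475], [-0.0224, 0.0517]] [0.00245344 0.00201981]
hover->grip [0.00206877 0.00165233] expected centre in hand [0.00038467 0.00036748]
studs [[0.0324, 0.0469], [-0.0155, 0.0479], [-0.0183, -0.0472], [0.0297, -0.048]] [ 0.00705606 -0.00012239]
stud centre world by wrist [0.56535821 0.009244  ] edge dir 88.32908204919617
```

Run:
```python
from h import *
from scipy.optimize import least_squares
im=cv2.imread('pics/w1.png'); hsv=cv2.cvtColor(im,cv2.COLOR_BGR2HSV)
disc=((hsv[...,0]>95)&(hsv[...,0]<125)&(hsv[...,1]>40)&(hsv[...,2]<140)).astype(np.uint8); disc[:125]=0;disc[296:]=0;disc[:,:225]=0;disc[:,405:]=0
c=max(cv2.findContours(disc,0,1)[0],key=cv2.contourArea); hull=cv2.convexHull(c); (cx,cy),ax,an=cv2.fitEllipse(hull); print('ellipse',cx,cy,ax)
s=dict(tool_pos=np.array([.568,.0027,.2472]),tcp_rot=np.array([-1.779,-2.589,.001]))
w=ray('wrist',hull[:,0],.05,s)[:,:2]; A=np.c_[2*w,np.ones(len(w))]; q=np.linalg.lstsq(A,(w**2).sum(1),rcond=None)[0]; print('disc wrist',q[:2],'r',np.sqrt(q[2]+q[:2]@q[:2]))
b=((hsv[...,0]>8)&(hsv[...,0]<25)&(hsv[...,1]>100)).astype(np.uint8)
m=np.zeros_like(b); cv2.ellipse(m,(int(cx),int(cy)),(70,70),0,0,360,1,-1); b*=m
n,_,stt,ce=cv2.connectedComponentsWithStats(b)
for i in range(1,n):
    if stt[i,4]>8: print(stt[i],ce[i].round(1),ray('wrist',ce[i],.061,s)[0,:2].round(4))
t=cv2.imread('pics/top0.png'); hv=cv2.cvtColor(t,cv2.COLOR_BGR2HSV)
d=((hv[...,0]>95)&(hv[...,0]<130)&(hv[...,2]<110)).astype(np.uint8);k=np.zeros_like(d);k[205:275,255:330]=1;d*=k
c=cv2.convexHull(max(cv2.findContours(d,0,1)[0],key=cv2.contourArea)); w=ray('top',c[:,0],.05)[:,:2];A=np.c_[2*w,np.ones(len(w))]; q=np.linalg.lstsq(A,(w**2).sum(1),rcond=None)[0]; print('disc top',q[:2],np.sqrt(q[2]+q[:2]@q[:2]))
```

```text
ellipse 374.6099853515625 168.44972229003906 (15.219491958618164, 22.897382736206055)
disc wrist [0.60087046 0.06641739] r 0.009481457741208227
[ 318   98  127  136 7508] [398.1 150.2] [0.611  0.0873]
[365 183  11  12  98] [370.1 188.3] [0.6014 0.0484]
[366 236   7   3  16] [369.2 237.2] [0.6183 0.0071]
disc top [0.56557994 0.00277164] 0.07664249976886427
```

Run:
```python
from h import *
im=cv2.imread('pics/w1.png').astype(int); 
m=((im[...,0]-im[...,2])>5).astype(np.uint8); m[:122]=0;m[298:]=0;m[:,:225]=0;m[:,408:]=0
c=max(cv2.findContours(m,0,1)[0],key=cv2.contourArea); hull=cv2.convexHull(c); print(cv2.boundingRect(hull))
s=dict(tool_pos=np.array([.568,.0027,.2472]),tcp_rot=np.array([-1.779,-2.589,.001]))
def fit(w):
    A=np.c_[2*w,np.ones(len(w))]; q=np.linalg.lstsq(A,(w**2).sum(1),rcond=None)[0]; return q[:2],np.sqrt(q[2]+q[:2]@q[:2])
for z in (.05,.045,.04): print(z,fit(ray('wrist',hull[:,0],z,s)[:,:2]))
z=cv2.resize(im[120:300,225:410].astype(np.uint8),None,fx=3.2,fy=3.2,interpolation=cv2.INTER_CUBIC)
for C,col in (((.565,.0025),(0,0,255)),((.5654,.0065),(0,255,0))):
    a=np.radians(22.2);u=np.array([np.cos(a),np.sin(a)]);v=np.array([-u[1],u[0]])
    for i in (1,-1):
        for j in (1,-1):
            p=np.array(C)+.05*i*u+.025*j*v
            q=(proj('wrist',[[*p,.05],[*p,.072]],s)-[225,120]+.5)*3.2
            cv2.line(z,tuple(q[0].astype(int)),tuple(q[1].astype(int)),col,1); cv2.circle(z,tuple(q[1].astype(int)),2,col,-1)
cv2.imwrite('pics/ov.png',z)
```

```text
(232, 128, 168, 166)
0.05 (array([0.56589333, 0.0066957 ]), np.float64(0.07789641183191148))
0.045 (array([0.56623022, 0.00577517]), np.float64(0.07906761046361961))
0.04 (array([0.56656712, 0.00485464]), np.float64(0.0802388090953269))
```

View pics/ov.png

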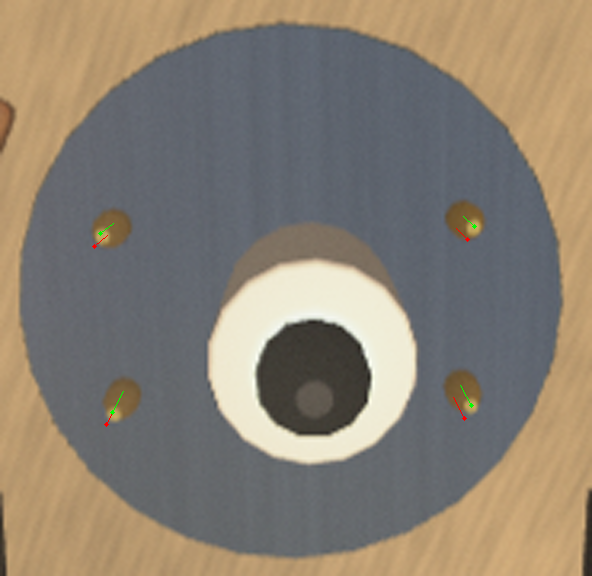

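The green overlay, centre (0.5654, 0.0065) and yaw 22.2°, lands on all four stud tips. The held plate sits about (0.8, 0.6) mm off the TCP, so the target TCP is (0.565, 0.0055).

```bash
python3 -m creep '[[[20,0,0.002,0.02,0,0,-0.04],[20,0,0,0.03,0,0,0],[20,0,0,0.025,0,0,0],[20,0,0,0.015,0,0,0],[20,0,0,0.005,0,0,0],[20,0,0,0,0,0,0],[20,0,0,0,0,0,0]]]'
python3 - <<'E'
from h import *
go([.5651,.0055,.095])
E
```

```text
t: 14.68
tool_pos: [0.5661, 0.0061, 0.1253]
tcp_rot: [1.748, 2.61, 0.001]
ft_force: [-0.2, -0.5, -3.7]
width: 0.0395
gripper_force: 40.0
tcp [0.5661 0.0061 0.1253] yaw(tool x) 112.37 tilt [ 8.e-04 -1.e-04 -1.e+00] t 14.6833 w 0.03953485175506493 f [-0.2 -0.5 -3.7]
shift units total [-0.0002 -0.0015  0.0404] min rows 0.727173967839239
```

```bash
python3 -m creep '[[[20,0,-0.0014,0.005,0,0,0],[20,0,0,0.005,0,0,0],[20,0,0,0.005,0,0,0],[20,0,0,0.004,0,0,0],[20,0,0,0.004,0,0,0],[20,0,0,0,0,0,0],[20,0,0,0,0,0,0]]]'; python3 -m creep '[[[20,0,0,0.003,0,0,0],[20,0,0,0.003,0,0,0],[20,0,0,0,0,0,0],[20,0,0,0,0,0,0]]]'
```

```text
t: 15.27
tool_pos: [0.5645, 0.0057, 0.1071]
tcp_rot: [-1.747, -2.611, 0.001]
ft_force: [0.8, -0.4, -3.3]
width: 0.0393
gripper_force: 40.0
t: 15.6
tool_pos: [0.5645, 0.0057, 0.1026]
tcp_rot: [-1.747, -2.611, 0.0]
ft_force: [-0.8, -0.7, -4.0]
width: 0.0397
gripper_force: 40.0
```

Underside is ~11 mm below the stud tips, with no contact force. Continuing down.

```bash
python3 -m creep '[[[20,0,0,0.003,0,0,0],[20,0,0,0.003,0,0,0],[20,0,0,0.003,0,0,0],[20,0,0,0,0,0,0],[20,0,0,0,0,0,0]]]'; python3 -m creep '[[[20,0,0,0.0025,0,0,0],[20,0,0,0.0015,0,0,0],[20,0,0,0,0,0,0],[20,0,0,0,0,0,0]]]'
```

```text
t: 16.02
tool_pos: [0.5645, 0.0057, 0.0959]
tcp_rot: [-1.747, -2.611, 0.001]
ft_force: [1.0, -0.1, -4.3]
width: 0.0399
gripper_force: 40.0
t: 16.35
tool_pos: [0.5646, 0.0058, 0.093]
tcp_rot: [-1.747, -2.611, 0.0]
ft_force: [-0.6, -0.9, -3.5]
width: 0.04
gripper_force: 40.0
```

```bash
python3 -m creep '[[[20,0,0,0.0015,0,0,0],[20,0,0,0,0,0,0],[20,0,0,0,0,0,0]]]'; python3 -m creep '[[[20,0,0,0.001,0,0,0],[20,0,0,0,0,0,0],[20,0,0,0,0,0,0]]]'
```

```text
t: 16.6
tool_pos: [0.5648, 0.0057, 0.0922]
tcp_rot: [1.747, 2.611, 0.0]
ft_force: [0.0, -0.1, -0.9]
width: 0.0395
gripper_force: 40.0
t: 16.85
tool_pos: [0.5648, 0.0058, 0.0922]
tcp_rot: [1.747, 2.611, 0.001]
ft_force: [-4.1, 0.1, 8.5]
width: 0.0399
gripper_force: 40.0
```

Seated at z = 0.092, as predicted. Releasing, lifting and checking.

```bash
python3 -m creep '[[[20,0,0,-0.001,0,0,0],[50,0,0,0,0,0,0],[65,0,0,0,0,0,0],[80,0,0,0,0,0,0],[87,0,0,0,0,0,0],[87,0,0,0,0,0,0],[87,0,0,0,0,0,0],[87,0,0,0,0,0,0],[87,0,0,0,0,0,0]]]' && python3 -m creep '[[[87,0,0,-0.015,0,0,0],[87,0,0,-0.03,0,0,0],[87,0,0,-0.045,0,0,0],[87,0,0,-0.05,0,0,0],[87,0,0,-0.05,0,0,0],[87,0,0,-0.05,0,0,0],[87,0,0,0,0,0,0]]]'
python3 - <<'E'
from h import *
s,a=snap('wrist','w5.png'); s,b=snap('side','s5.png'); 
cv2.imwrite('pics/fin.png',np.hstack([cv2.resize(a[80:320,160:480],(400,300)),cv2.resize(b[150:390,200:520],(400,300))]))
go([.565,.0055,.25])
E
```

```text
t: 17.6
tool_pos: [0.5647, 0.0058, 0.0919]
tcp_rot: [1.747, 2.611, -0.0]
ft_force: [1.2, 0.0, -0.1]
width: 0.0834
gripper_force: 0.0
t: 18.18
tool_pos: [0.5675, 0.0052, 0.2805]
tcp_rot: [1.744, 2.604, 0.012]
ft_force: [1.5, 0.4, 0.4]
width: 0.0871
gripper_force: 0.0
tcp [0.5654 0.0056 0.2743] yaw(tool x) 112.4 tilt [ 0.0038  0.0011 -1.    ] t 18.2833 w 0.08710732618367877 f [-0.7 -0.2 -0.9]
shift units total [ 0.0001 -0.0007  0.0324] min rows 0.5825993125032454
```

View pics/fin.png

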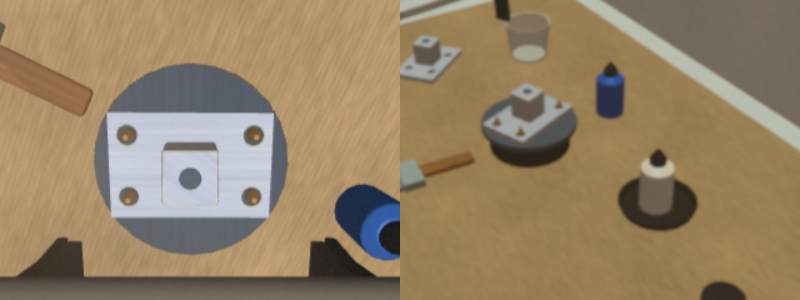

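The final crop shows a stud through each of the four holes, at (127,135), (254,135), (129,196) and (252,196). The plate lies flat on the spinner, and the bottle stands upright in the dish at (657,180). Handing in.

```bash
python3 -c "
from workcell import env
print(env.hand_in())"
```

```text
the job is handed in; nothing more can be done
None
```

The white bottle stands upright in the drip dish, the matching adapter plate is flat and fully down over the four studs, and the job was handed in at about 18 s.

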